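# Set a bar against the flip stop of a drilling jig

### The arm

A 6-joint arm with a two-finger parallel gripper is mounted at the origin on the work surface. World frame = base frame: x ahead of the robot, y to its left, z up, the work surface at z = 0. Lengths are in mm, angles in rad, forces in N, time in s.
With the tool pointing down it reaches from about 300 to 775 mm from the base axis. Payload 14.6 kg.
Tool frame: the origin (TCP) lies on the centre line of the jaws, within the pads' length; the fingertips stand manip.finger_overhang ahead of it and the grasp point (between the pads) lies 11 mm behind it (manip.finger_overhang is the distance from the TCP to the fingertips, in mm); y points along the fingers, x is the direction in which the jaws open and shut, and the axes are right-handed (so a half turn about y gives the same grasp; the last joint's range is limited). The gripper opens to 94 mm and grips with 3 to 60 N. Pads are 16 mm wide; open, the fingers measure 119 mm over their backs; the gripper's body (75 mm by 177 mm) begins 78 mm behind the grasp point.
Start: joints at [-1.23, 0.3, 1.521, -0, 1.321, -0.067], TCP at [218.117, -504.89, 213.446] pointing down, gripper open.
Joint ranges: [-3.03, 3.03], [-0.79, 2.21], [0.23, 2.52], [-1.04, 4.18], [0, 3.07], [-2.55, 2.55]. Speed limits (rad/s): [2.22, 2.22, 2.57, 3.14, 3.14, 3.14].

### API

Orientations are given as [roll, pitch, yaw] about the fixed x, y, z axes, in that order (R = Rz(yaw) Ry(pitch) Rx(roll)).
In Python, from cell import monitor, viewer, ticket, manip gives the robot as it stands.
- The arm moves only by the shell command python3 -m jog 'ROWS' [FORCE]. ROWS is JSON, a list of rows, each an object of numbers: "grip": the finger opening in cm, from 0 to 9.4; "dx", "dy", "dz": the shift along the tool's x, y, z in cm; "spin": the turn about the tool's y in degrees. In form: [{"grip": .., "dx": .., "dy": .., "dz": .., "spin": ..}, ...]. A call has 1 to 20 rows; each row is the pose to reach, as a shift and turn from the pose commanded when the call began, along the tool's axes at that moment; what a row does not reach only later rows make up. A row lasts 1/8 s, in which the tool goes at most 62.5 mm and 10.7 degrees, less where a joint would pass 70% of its speed; a pose out of reach is approached as far as the arm can. A call with a gripper value outside its range is refused whole. The fingers move at their own pace and stop on an object; FORCE is the grip in N (left out, the last holds). Time passes only in rows, so rows that repeat a pose let the fingers close. It gives the time, the measured TCP pose, the force and the opening at its end, in the units of the state.
- monitor.read_state(): the state, without advancing time (a new reading comes with each control period).
- viewer.camera(name): name is "scene" or "side" or "wrist"; returns a dict with "color" (400x640x3 uint8, red, green, blue), "vertical_fov" (degrees; the focal length in pixels is half the picture's height over the tangent of half this angle, whatever the lens; pixels are square), "cx", "cy" (the principal point, pixels), "rvec" (rotation vector, rad) and "tvec" (3), from world to camera coordinates, as OpenCV has them. Camera axes: x right, y down, z forward; pixel columns grow to the right and rows downward; lengths in mm; the calibration is good to about 2 mm. A picture is of the moment at which its call begins. There is no depth.
- ticket.sign_off(): hands the job in, once; it reports no verdict.
The state is a dict: "clock": time; "joints": joint angles; "qd": joint speeds; "effort": joint torques, N m; "eef_pos": TCP position; "eef_rot": TCP orientation; "wrist_force": force on the tool from outside, world axes, zero at the start; "moment": the same for the moment, N m; "finger_gap": finger opening in mm.
Only numpy, scipy, OpenCV 4.12 (cv2) and the standard library are available. Lean on these libraries where they do the work, as an engineer would, in place of code of your own. Each camera call takes 0.05 s, during which the arm holds its last target. There are 200 camera calls.

### The job

Flip the jig's stop flag all the way down in front of the fence, then slide the aluminium bar along the bed, flat against the fence and under the drill bush, until its end bears on the flag. Push it firmly home, about 10 N on the flag, so that the loose play of the flag is taken up and it stands solid, but not so hard that the stop creeps along the fence and loses its setting. Leave the bar lying there, snug against both fence and flag, with the flag down, and do not shift the other things on the bench.

Things in the scene. Friction and masses are not known exactly. Their poses are not given: they have to be found in the camera images.
- drill_jig: Drilling jig fixed to the bench. Origin: bench level, under the fence's front face. y runs along the fence towards the stop, x back through the fence, z up. Dark grey steel bed: x -0.100 to 0.035, y -0.270 to 0.210, top at z = 0.020. Aluminium fence along its far side: front face x = 0, 25 mm thick, 50 mm high above the bed.
- drill_bush (a point): Lower mouth of the steel drill bush (16 mm across), at (-0.028, 0.075, 0.054) in the jig's frame, 34 mm above the bed: the bar passes under it. The jig plate that holds it lies on the fence's top, 36 mm wide along y, from x = -0.055 to 0.025, z = 0.070 to 0.082; bush collar up to 0.088.
- bar_center (a point): Centre of the loose aluminium flat bar: 30 mm wide (its x), 160 mm long (its y), 25 mm high (z), about 0.32 kg. It starts on the bed on the -y side of the drill bush, some way off the fence and a little askew; its axes roughly agree with the jig's. Both ends are alike. Sliding it takes 1 to 6 N.
- stop_flag (a joint): Angle of the stop flag on its hinge (rad): 0 = fully down, hanging in front of the fence in the bar's path; 1.57 = level, sticking out over the bed; 3.14 = straight up; 3.4 = leaning back, its limit. It starts up. The hinge is stiff (0.09 N m): the flag stays at any angle and must be pushed all the way.
- stop_hinge (a point): Middle of the hinge bolt on the stop's grey carrier, 62 mm above the bed, 12 mm in front of the fence. Axes as the jig's; the hinge axis is y. The carrier's ears beside the flag reach 6 mm above and in front of it. A knob behind the fence clamps the carrier hand tight: about 13 N along the fence makes it creep and lose its setting.
- stop_face (a point): Middle of the flag's face that meets the bar's end, 40 mm from the hinge axis. z points along the flag to the hinge, y as the jig's. Steel arm 10 mm thick; foot 18 mm thick (x), 26 mm wide (y), 28 to 52 mm from the axis; this point is on its -y side. Down, it ends 10 mm above the bed. The worn hinge has a few mm of loose play along y; 1 N or so shifts the flag in it until it stands solid.
- hub_a: Bystander: loose pulley hub assembly, two black discs and a grey pulley, 110 mm across, 88 mm high, beyond the jig to the left. Origin under its centre.
- hub_b: Bystander: another such hub assembly, at the robot's left, nearer than the jig. Origin under its centre.
- bolt_tray: Bystander: open cardboard tray of black bolts, 110 x 150 x 45 mm, beyond the jig. Origin under its centre.
- wrench: Bystander: steel wrench, 190 mm long, lying on the bench at the robot's right. Origin under its middle, x along it.
There are look-alikes about, which are no part of the job. Of the things shaped like the part that bears bar_center, the aluminium one is meant.

How it is judged:
By the outcome, as a careful person would: the job done as asked, in the order asked, and still so for the second after the job is handed in, with the robot touching nothing.
It also fails if it takes over 70 s, if anything falls off the work surface, if the arm or the gripper's body presses on something with over 40 N, if the wrist force passes 120 N, or if a joint passes its speed limit or range.

## Working session

There is one attempt and no reset: what is moved stays moved. The work goes in short steps, Python scripts to look and compute and a shell command to move; the robot and the scene stay as the last step left them, time stands still between calls to the robot, and variables do not carry over. Pictures are saved under pics/ and viewed, about 8 in all and at most 12, crops included, and the job is handed in when it is done.

```bash
mkdir -p pics; ls; cat > h.py <<'E'
import numpy as np, cv2
from cell import monitor, viewer, ticket, manip
from scipy.spatial.transform import Rotation as R
def shot(n,f,crop=None,s=1):
    c=viewer.camera(n); np.savez('pics/'+f+'.npz',**{k:np.array(v) for k,v in c.items()})
    im=c['color'][:,:,::-1]
    save(im,f,crop,s); return c
def save(im,f,crop=None,s=1):
    if crop: u0,v0,u1,v1=crop; im=im[v0:v1,u0:u1]
    cv2.imwrite('pics/'+f+'.png',cv2.resize(im,None,fx=s,fy=s,interpolation=cv2.INTER_CUBIC))
def load(f): 
    d=np.load('pics/'+f+'.npz'); return {k:d[k] for k in d}
def K(c):
    f=200/np.tan(np.radians(float(c['vertical_fov']))/2)
    return np.array([[f,0,float(c['cx'])],[0,f,float(c['cy'])],[0,0,1]])
def proj(c,P): return cv2.projectPoints(np.array(P,float).reshape(-1,1,3),c['rvec'].astype(float),c['tvec'].astype(float),K(c),None)[0].reshape(-1,2)
def ray(c,uv):
    M=cv2.Rodrigues(c['rvec'].astype(float))[0]; o=-M.T@c['tvec'].ravel(); d=M.T@np.linalg.inv(K(c))@[uv[0],uv[1],1]; return o,d
def atz(c,uv,z):
    o,d=ray(c,uv); return o+d*(z-o[2])/d[2]
E
python3 - <<'E'
from h import *
for n in ['scene','side','wrist']:
    c=shot(n,n+'0')
    print(n,c['vertical_fov'],c['cx'],c['cy'],np.round(ray(load(n+'0'),(320,200)),2))
a=cv2.imread('pics/scene0.png');cv2.imwrite('pics/a.png',cv2.resize(a,(800,500)))
s=monitor.read_state();print(s,manip.finger_overhang)
print(R.from_euler('xyz',s['eef_rot']).as_matrix().round(3))
E
```

```text
pics
scene 53.79590275866824 324.4698238961906 205.58458425720565 [[ 1.06157e+03 -2.71120e+02  1.13778e+03]
 [-4.60000e-01  2.60000e-01 -8.50000e-01]]
side 43.390261948558695 323.8789276557414 198.5863339965129 [[ 4.34170e+02  9.25360e+02  1.07441e+03]
 [ 5.00000e-02 -6.70000e-01 -7.40000e-01]]
wrist 69.40894189520067 318.17264823534873 199.0259492446717 [[ 2.8473e+02 -4.7608e+02  3.8413e+02]
 [-2.3000e-01 -1.1000e-01 -9.7000e-01]]
{'clock': 0.15, 'joints': array([-1.22959193e+00,  3.00317696e-01,  1.52138924e+00,  4.86937424e-06,
        1.32069664e+00, -6.65993429e-02]), 'qd': array([ 0.00011693, -0.00355565, -0.00217831, -0.00021284,  0.00072638,
        0.00053014]), 'effort': array([ 9.48044981e-04, -5.31963480e+01, -3.52824247e+01,  7.08224438e-02,
        2.36293970e-02, -7.72801445e-05]), 'eef_pos': array([ 218.06768513, -504.73429102,  213.05163635]), 'eef_rot': array([-1.57073765e+00,  8.08806142e-04, -1.16299377e+00]), 'wrist_force': array([ 0.34051818, -0.19510212, -0.0920752 ]), 'moment': array([ 0.00370956, -0.01726184,  0.03960152]), 'finger_gap': 94.09121851386321} 8.0
[[ 0.397 -0.     0.918]
 [-0.918  0.001  0.397]
 [-0.001 -1.     0.   ]]
```

View pics/scene0.png

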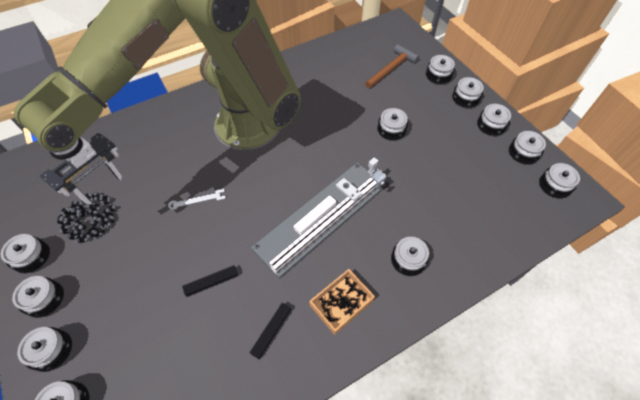

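View pics/side0.png

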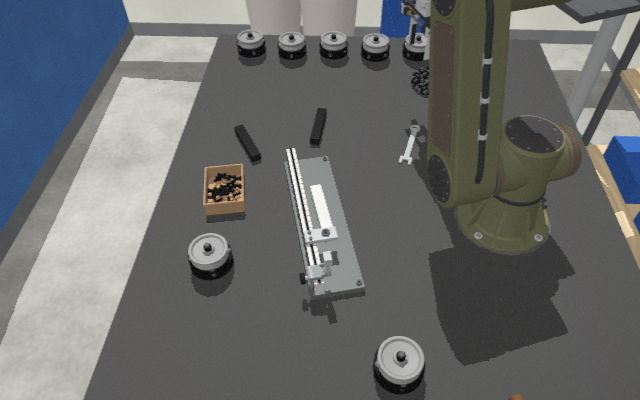

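The scene view shows the jig at about (320,215), with the white aluminium bar on its bed at (316,215). The two black bars at (212,280) and (271,330) are look-alikes. The flag is up, near (375,165). I'll enlarge the jig to confirm.

```bash
python3 - <<'E'
from h import *
save(cv2.imread('pics/scene0.png'),'sc',(245,150,400,275),4.8)
save(cv2.imread('pics/side0.png'),'sd',(275,145,375,315),3.5)
E
```

```text
(no output)
```

View pics/sc.png

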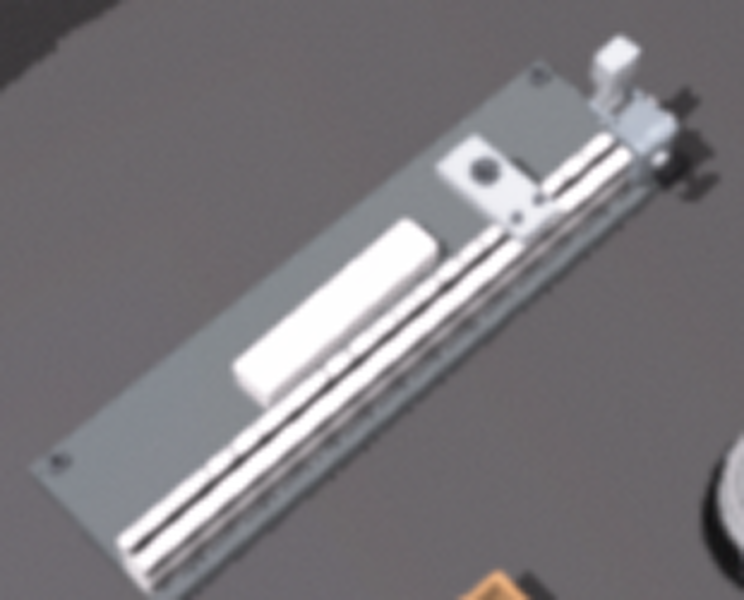

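View pics/sd.png

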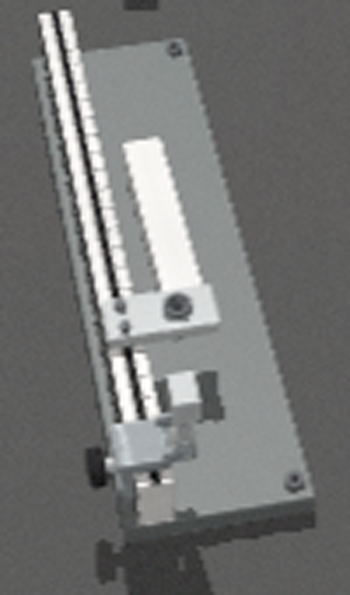

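```bash
cat > fit.py <<'E'
from h import *
from scipy.optimize import least_squares
A=load('scene0');B=load('side0')
fa=lambda u,v:(245+u/4.8,150+v/4.8); fb=lambda u,v:(275+u/3.5,145+v/3.5)
def T(p,P):
    P=np.array(P,float); c,s=np.cos(p[2]),np.sin(p[2])
    return np.c_[p[0]+c*P[:,0]-s*P[:,1],p[1]+s*P[:,0]+c*P[:,1],P[:,2]]
E
python3 - <<'E'
from fit import *
oa=[((-100,-270,20),(33,466)),((-100,210,20),(541,62)),((-28,75,88),(486,168)),((-55,57,82),(437,165)),((-55,93,82),(474,135))]
ob=[((-100,-270,20),(185,42)),((-100,210,20),(313,497)),((-28,75,88),(178,302)),((-55,57,82),(213,286)),((-55,93,82),(219,325)),((35,-270,20),(33,60))]
def res(p,full=0):
    r=[]
    for c,o,f in((A,oa,fa),(B,ob,fb)):
        r.append(proj(c,T(p,[a for a,_ in o]))-[f(*b) for _,b in o])
    return np.vstack(r) if full else np.vstack(r).ravel()
q=atz(A,fa(300,270),20)
best=min((least_squares(res,[q[0],q[1],y],loss='soft_l1') for y in np.arange(-3,3,.5)),key=lambda s:s.cost)
p=best.x;print('jig',p,np.degrees(p[2]),best.cost);print(res(p,1).round(1)); np.save('jig.npy',p)
def inv(X): 
    c,s=np.cos(p[2]),np.sin(p[2]); d=X[:2]-p[:2]; return np.round([c*d[0]+s*d[1],-s*d[0]+c*d[1]],1)
print('bar scene tops',[inv(atz(A,fa(*u),45)) for u in((234,371),(403,220),(438,248),(262,395))])
print('bar side tops',[inv(atz(B,fb(*u),45)) for u in((124,143),(158,138),(166,289),(202,284))])
print('fence -y end', inv(atz(A,fa(118,543),70)),inv(atz(B,fb(40,13),70)),inv(atz(B,fb(72,11),70)))
print('carrier', inv(atz(A,fa(592,105),82)))
# flag foot top, try z
for z in (120,127,134): print(z,[inv(atz(A,fa(*u),z)) for u in((593,60),(612,37),(640,45),(622,68))],[inv(atz(B,fb(*u),z)) for u in((166,375),(194,371),(172,406),(200,404))])
E
```

```text
jig [5.27591828e+02 7.86434831e+01 2.37952406e-01] 13.63366856971728 7.909009856409832
[[-1.8 -1.1]
 [-0.7 -2. ]
 [-0.7 -0.8]
 [-0.4 -1. ]
 [-0.3 -1. ]
 [-0.5 -1.1]
 [-0.1  1. ]
 [-1.   1. ]
 [-1.8 -0. ]
 [-0.7 -0.1]
 [-0.7 -0.4]]
bar scene tops [array([ -44.5, -135.7]), array([-52.2,  25. ]), array([-19.7,  26.5]), array([ -18.8, -134.2])]
bar side tops [array([ -24.7, -130.9]), array([ -52.7, -131.2]), array([-30.6,  24.7]), array([-58.1,  25.1])]
fence -y end [   6.2 -271.7] [  23.4 -271.3] [  -3.7 -268.5]
carrier [-13.2 167.1]
120 [array([-21.9, 172. ]), array([-26.3, 195.5]), array([ -8.7, 204.2]), array([ -4. , 181.1])] [array([ -7.1, 157. ]), array([-26.1, 157.3]), array([ -6.4, 182.4]), array([-24.8, 184.4])]
127 [array([-18.8, 167.6]), array([-23.2, 191. ]), array([ -5.6, 199.6]), array([ -1. , 176.7])] [array([ -6.2, 162. ]), array([-25.1, 162.3]), array([ -5.6, 187.3]), array([-23.9, 189.2])]
134 [array([-15.6, 163.2]), array([-20. , 186.4]), array([ -2.6, 195. ]), array([  2.1, 172.2])] [array([ -5.4, 167.1]), array([-24.1, 167.4]), array([ -4.7, 192.2]), array([-22.9, 194. ])]
```

The fit puts the jig at (527.6, 78.6) with a yaw of 13.6°. The bar's centre is at about jig (-37,-55), and the flag is straight up at y≈180. The loose aluminium bar on the bed is the one meant; the black ones are off the jig. I'll go above and behind the flag first.

```bash
cat > to.py <<'E'
import sys
from h import *
p=np.load('jig.npy'); s=monitor.read_state()
Rm=R.from_euler('xyz',s['eef_rot']).as_matrix(); c,sn=np.cos(p[2]),np.sin(p[2])
J=np.array([[c,-sn,0],[sn,c,0],[0,0,1]]); o=np.array([p[0],p[1],0])
print('clock',s['clock'],'tcp jig',(J.T@(s['eef_pos']-o)).round(1),'F jig',(J.T@s['wrist_force']).round(2),'gap',s['finger_gap'])
yaw=np.degrees(np.arctan2(Rm[1,2],Rm[0,2])); print('spin to jig',round(yaw-np.degrees(p[2]),2))
a=list(map(float,sys.argv[1:]))
for i in range(0,len(a),3):
    print('tool cm dx,dy,dz',(Rm.T@(o+J@np.array(a[i:i+3])-s['eef_pos'])/10).round(2))
E
python3 to.py 35 180 213 35 180 120
```

```text
clock 0.15 tcp jig [-438.3 -494.   213.1] F jig [ 0.28 -0.27 -0.09] gap 94.09121851386321
spin to jig 9.73
tool cm dx,dy,dz [-58.43   0.06  58.04]
tool cm dx,dy,dz [-58.42   9.36  58.04]
```

```bash
python3 -m jog '[{"grip":0,"dx":-20,"dy":0,"dz":20,"spin":9.7},{"grip":0,"dx":-20,"dy":0,"dz":20,"spin":9.7},{"grip":0,"dx":-20,"dy":0,"dz":20,"spin":9.7},{"grip":0,"dx":-20,"dy":0,"dz":20,"spin":9.7},{"grip":0,"dx":-58.4,"dy":0,"dz":58,"spin":9.7},{"grip":0,"dx":-58.4,"dy":0,"dz":58,"spin":9.7},{"grip":0,"dx":-58.4,"dy":0,"dz":58,"spin":9.7},{"grip":0,"dx":-58.4,"dy":0,"dz":58,"spin":9.7},{"grip":0,"dx":-58.4,"dy":0,"dz":58,"spin":9.7},{"grip":0,"dx":-58.4,"dy":0,"dz":58,"spin":9.7},{"grip":0,"dx":-58.4,"dy":0,"dz":58,"spin":9.7},{"grip":0,"dx":-58.4,"dy":0,"dz":58,"spin":9.7},{"grip":0,"dx":-58.4,"dy":0,"dz":58,"spin":9.7},{"grip":0,"dx":-58.4,"dy":0,"dz":58,"spin":9.7},{"grip":0,"dx":-58.4,"dy":0,"dz":58,"spin":9.7},{"grip":0,"dx":-58.4,"dy":0,"dz":58,"spin":9.7}]' 20; python3 to.py 35 180 120
python3 - <<'E'
from h import *
shot('wrist','w1')
E
```

```text
clock: 2.15
eef_pos: [518.8, 260.0, 213.7]
eef_rot: [-1.571, -0.0, -1.333]
wrist_force: [-0.0, -0.7, -0.0]
finger_gap: 0.7
clock 2.15 tcp jig [ 34.2 178.3 213.7] F jig [-0.19 -0.65 -0.04] gap 0.6809904938011103
spin to jig -0.04
tool cm dx,dy,dz [-0.17  9.37  0.08]
```

View pics/w1.png

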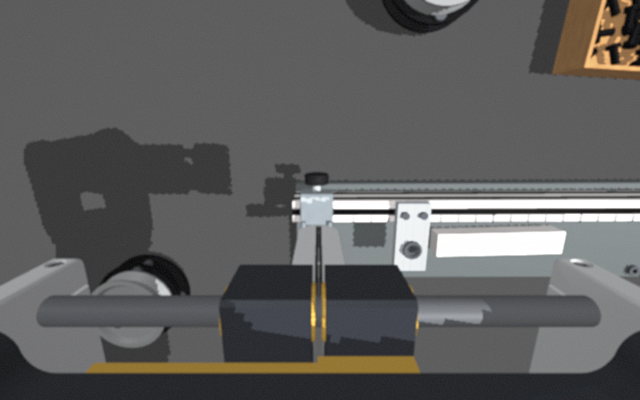

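The wrist view shows the carrier at (317,208), the bush at (411,249), and the bar from (432,232) to (565,255). The fingers hide the flag. I'll use this closer view to refine the positions.

```bash
python3 - <<'E'
from fit import *
c=load('w1');p=np.load('jig.npy')
def inv(X): 
    q,s=np.cos(p[2]),np.sin(p[2]); d=X[:2]-p[:2]; return np.round([q*d[0]+s*d[1],-s*d[0]+q*d[1]],1)
for n,u,z in [('bush -28,75',(411,248.5),88),('plate corner -55,93',(395,269),82),('-55,57',(426,269),82),('fence end?',(292,200),70),('fence front top',(600,221),70),('fence front top@370',(370,222),70),
 ('carrierL',(301,208),85),('carrierR',(333,208),85),('flag arm?L',(314,240),105),('R',(323,240),105),('bar',(432,232),45),('',(436,255),45),('',(565,254),45),('',(561,231),45)]:
    print(n,inv(atz(c,u,z)))
E
```

```text
bush -28,75 [-27.1  75.1]
plate corner -55,93 [-55.4  89.5]
-55,57 [-55.4  53.7]
fence end? [ 23.9 207.8]
fence front top [  -1.  -145.4]
fence front top@370 [ -2.2 118.7]
carrierL [ 18.9 196.9]
carrierR [ 18.9 162.3]
flag arm?L [ -9.8 182.6]
R [ -9.8 173.3]
bar [-24.1  35.7]
 [-55.4  27.5]
 [ -54.  -137.3]
 [ -22.8 -125.6]
```

```bash
python3 -m jog '[{"grip":0,"dx":-0.1,"dy":5},{"grip":0,"dx":-0.1,"dy":9.4},{"grip":0,"dx":-0.1,"dy":9.4},{"grip":0,"dx":-0.1,"dy":9.4,"dz":-1.5},{"grip":0,"dx":-0.1,"dy":9.4,"dz":-2.9},{"grip":0,"dx":-0.1,"dy":9.4,"dz":-3.8},{"grip":0,"dx":-0.1,"dy":9.3,"dz":-4.7},{"grip":0,"dx":-0.1,"dy":9.2,"dz":-5.6},{"grip":0,"dx":-0.1,"dy":9.2,"dz":-6.4},{"grip":0,"dx":-0.1,"dy":9.6,"dz":-7},{"grip":0,"dx":-0.1,"dy":10.1,"dz":-7.6},{"grip":0,"dx":-0.1,"dy":10.6,"dz":-8.2},{"grip":0,"dx":-0.1,"dy":11.2,"dz":-8.5},{"grip":0,"dx":-0.1,"dy":11.8,"dz":-8.8},{"grip":0,"dx":-0.1,"dy":11.8,"dz":-8.8}]'; python3 to.py
```

```text
clock 2.2 tcp jig [ 34.3 178.2 213.8] F jig [ 0.06  0.17 -0.26] gap 0.619074299023727
spin to jig -0.05validation failed for argument at $[0]...
```

```bash
python3 -m jog '[{"grip":0,"dx":-0.1,"dy":5,"dz":0,"spin":0},{"grip":0,"dx":-0.1,"dy":9.4,"dz":0,"spin":0},{"grip":0,"dx":-0.1,"dy":9.4,"dz":0,"spin":0},{"grip":0,"dx":-0.1,"dy":9.4,"dz":-1.5,"spin":0},{"grip":0,"dx":-0.1,"dy":9.4,"dz":-2.9,"spin":0},{"grip":0,"dx":-0.1,"dy":9.4,"dz":-3.8,"spin":0},{"grip":0,"dx":-0.1,"dy":9.3,"dz":-4.7,"spin":0},{"grip":0,"dx":-0.1,"dy":9.2,"dz":-5.6,"spin":0},{"grip":0,"dx":-0.1,"dy":9.2,"dz":-6.4,"spin":0},{"grip":0,"dx":-0.1,"dy":9.6,"dz":-7,"spin":0},{"grip":0,"dx":-0.1,"dy":10.1,"dz":-7.6,"spin":0},{"grip":0,"dx":-0.1,"dy":10.6,"dz":-8.2,"spin":0},{"grip":0,"dx":-0.1,"dy":11.2,"dz":-8.5,"spin":0},{"grip":0,"dx":-0.1,"dy":11.8,"dz":-8.8,"spin":0},{"grip":0,"dx":-0.1,"dy":11.8,"dz":-8.8,"spin":0}]'; python3 to.py
```

```text
clock: 4.08
eef_pos: [432.7, 241.3, 94.8]
eef_rot: [-1.572, -0.0, -1.332]
wrist_force: [-0.4, -0.4, -0.8]
finger_gap: 0.9
clock 4.075 tcp jig [-53.9 180.4  94.8] F jig [-0.48 -0.28 -0.82] gap 0.9405085090061435
spin to jig 0.03
```

```bash
python3 - <<'E'
from h import *
shot('side','s1',(260,180,380,310),5)
E
```

```text
(no output)
```

View pics/s1.png

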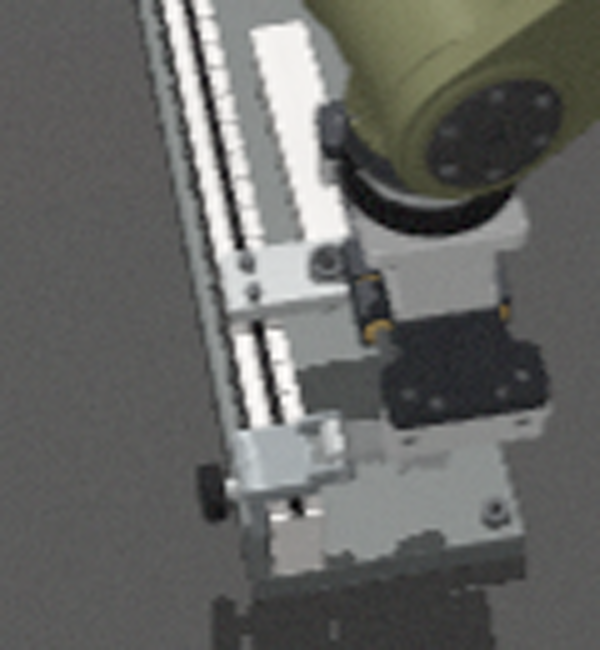

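The flag has come forward off the vertical; only its carrier still shows at (290,455), and the gripper is over it. I'll continue the arc down to the fence.

```bash
python3 -m jog '[{"grip":0,"dx":0,"dy":0.8,"dz":-0.2,"spin":0},{"grip":0,"dx":0,"dy":1.6,"dz":-0.2,"spin":0},{"grip":0,"dx":0,"dy":2.3,"dz":-0.2,"spin":0},{"grip":0,"dx":0,"dy":2.9,"dz":-0.1,"spin":0},{"grip":0,"dx":0,"dy":3.6,"dz":0.3,"spin":0},{"grip":0,"dx":0,"dy":4.1,"dz":0.7,"spin":0},{"grip":0,"dx":0,"dy":4.5,"dz":1.1,"spin":0},{"grip":0,"dx":0,"dy":4.8,"dz":1.5,"spin":0},{"grip":0,"dx":0,"dy":5,"dz":1.9,"spin":0},{"grip":0,"dx":0,"dy":5,"dz":2.2,"spin":0},{"grip":0,"dx":0,"dy":5,"dz":2.2,"spin":0}]'; python3 to.py
```

```text
clock: 5.5
eef_pos: [453.8, 246.4, 45.0]
eef_rot: [-1.573, -0.0, -1.332]
wrist_force: [-5.8, -0.3, -0.5]
finger_gap: 0.3
clock 5.5 tcp jig [-32.2 180.4  45. ] F jig [-5.68  1.07 -0.52] gap 0.34740866548837096
spin to jig 0.03
```

```bash
python3 -m jog '[{"grip":0,"dx":0,"dy":0,"dz":0.1,"spin":0},{"grip":0,"dx":0,"dy":0,"dz":0.2,"spin":0},{"grip":0,"dx":0,"dy":0,"dz":0.2,"spin":0}]'; python3 to.py
```

```text
clock: 5.88
eef_pos: [454.4, 246.5, 44.8]
eef_rot: [-1.577, -0.001, -1.332]
wrist_force: [-15.2, -3.9, 5.5]
finger_gap: 0.5
clock 5.875 tcp jig [-31.5 180.4  44.8] F jig [-15.7   -0.21   5.49] gap 0.4656090417640831
spin to jig 0.04
```

The flag is solid at its lower stop: 15.7 N for the last 0.7 mm. Next I retreat and press the bar sideways to the fence.

```bash
python3 -m jog '[{"grip":0,"dx":0,"dy":0,"dz":-3,"spin":0},{"grip":0,"dx":0,"dy":0,"dz":-6,"spin":0},{"grip":0,"dx":6,"dy":0,"dz":-6,"spin":0},{"grip":0,"dx":12,"dy":0,"dz":-6,"spin":0},{"grip":0,"dx":18,"dy":0,"dz":-6,"spin":0},{"grip":0,"dx":23.2,"dy":0.4,"dz":-6,"spin":0},{"grip":0,"dx":23.2,"dy":0.7,"dz":-5,"spin":0},{"grip":0,"dx":23.2,"dy":0.7,"dz":-4,"spin":0},{"grip":0,"dx":23.2,"dy":0.7,"dz":-3.2,"spin":0},{"grip":0,"dx":23.2,"dy":0.7,"dz":-2.6,"spin":0},{"grip":0,"dx":23.2,"dy":0.7,"dz":-2.0,"spin":0},{"grip":0,"dx":23.2,"dy":0.7,"dz":-1.6,"spin":0},{"grip":0,"dx":23.2,"dy":0.7,"dz":-1.3,"spin":0},{"grip":0,"dx":23.2,"dy":0.7,"dz":-1.3,"spin":0}]'; python3 to.py
python3 - <<'E'
from h import *
shot('wrist','w2'); shot('side','s2')
E
```

```text
clock: 7.62
eef_pos: [499.0, 18.6, 38.5]
eef_rot: [-1.57, -0.0, -1.332]
wrist_force: [-0.2, -0.2, -0.0]
finger_gap: 0.3
clock 7.625 tcp jig [-42.  -51.6  38.5] F jig [-0.27 -0.17 -0.05] gap 0.26045652682217874
spin to jig 0.03
```

View pics/w2.png

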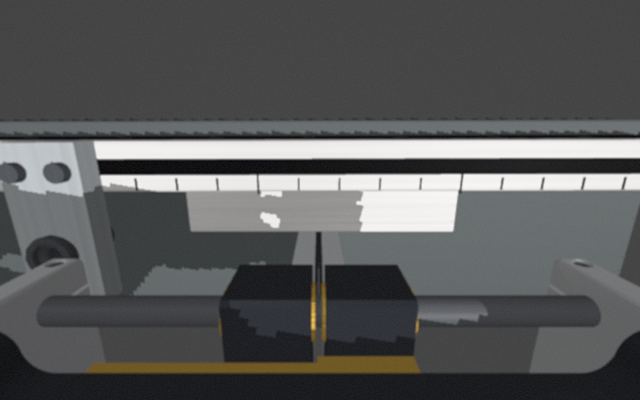

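The bar spans u 189–456 beside the fence, with its front edge at v=231. It is nearly flush and parallel, so I'll press a little more.

```bash
python3 -m jog '[{"grip":0,"dx":0,"dy":0,"dz":0.1,"spin":0},{"grip":0,"dx":0,"dy":0,"dz":0.2,"spin":0},{"grip":0,"dx":0,"dy":0,"dz":0.2,"spin":0}]'; python3 to.py;  python3 -m jog '[{"grip":0,"dx":0,"dy":0,"dz":0.1,"spin":0},{"grip":0,"dx":0,"dy":0,"dz":0.2,"spin":0},{"grip":0,"dx":0,"dy":0,"dz":0.2,"spin":0}]'; python3 to.py
```

```text
clock: 8.1
eef_pos: [500.1, 18.9, 38.4]
eef_rot: [-1.572, 0.0, -1.332]
wrist_force: [-5.6, -2.4, 4.0]
finger_gap: 0.6
clock 8.1 tcp jig [-40.8 -51.6  38.4] F jig [-6.01 -0.96  3.97] gap 0.5791563124291492
spin to jig 0.03
clock: 8.48
eef_pos: [500.3, 19.0, 38.3]
eef_rot: [-1.577, 0.001, -1.332]
wrist_force: [-20.3, -6.5, 17.3]
finger_gap: 0.5
clock 8.475 tcp jig [-40.6 -51.6  38.3] F jig [-21.23  -1.57  17.35] gap 0.5138510592369963
spin to jig 0.04
```

```bash
python3 -m jog '[{"grip":0,"dx":0,"dy":0,"dz":-1.5,"spin":0},{"grip":0,"dx":0,"dy":0,"dz":-3,"spin":0},{"grip":0,"dx":6,"dy":0,"dz":-3,"spin":0},{"grip":0,"dx":12,"dy":0,"dz":-3,"spin":0},{"grip":0,"dx":13.4,"dy":0,"dz":-3,"spin":0},{"grip":0,"dx":13.4,"dy":0,"dz":-1,"spin":0},{"grip":0,"dx":13.4,"dy":0,"dz":1,"spin":0},{"grip":0,"dx":13.4,"dy":0,"dz":2.1,"spin":0},{"grip":0,"dx":13.4,"dy":0,"dz":2.1,"spin":0},{"grip":0,"dx":12,"dy":0,"dz":2.1,"spin":0},{"grip":0,"dx":11,"dy":0,"dz":2.1,"spin":0},{"grip":0,"dx":10,"dy":0,"dz":2.1,"spin":0},{"grip":0,"dx":9,"dy":0,"dz":2.1,"spin":0},{"grip":0,"dx":8.5,"dy":0,"dz":2.1,"spin":0},{"grip":0,"dx":8,"dy":0,"dz":2.1,"spin":0},{"grip":0,"dx":7.5,"dy":0,"dz":2.1,"spin":0}]'; python3 to.py
```

```text
clock: 10.48
eef_pos: [540.7, -48.5, 38.5]
eef_rot: [-1.571, -0.0, -1.332]
wrist_force: [-1.4, -3.6, 1.9]
finger_gap: 0.3
clock 10.475 tcp jig [ -17.2 -126.6   38.5] F jig [-2.21 -3.21  1.86] gap 0.3061161710543595
spin to jig 0.02
```

```bash
python3 -m jog '[{"grip":0,"dx":-0.7,"dy":0,"dz":0,"spin":0},{"grip":0,"dx":-1.4,"dy":0,"dz":0,"spin":0},{"grip":0,"dx":-2.1,"dy":0,"dz":0,"spin":0},{"grip":0,"dx":-2.8,"dy":0,"dz":0,"spin":0},{"grip":0,"dx":-3.5,"dy":0,"dz":0,"spin":0},{"grip":0,"dx":-4.2,"dy":0,"dz":0,"spin":0},{"grip":0,"dx":-4.9,"dy":0,"dz":0,"spin":0},{"grip":0,"dx":-5.6,"dy":0,"dz":0,"spin":0},{"grip":0,"dx":-6.3,"dy":0,"dz":0,"spin":0},{"grip":0,"dx":-7,"dy":0,"dz":0,"spin":0},{"grip":0,"dx":-7.7,"dy":0,"dz":0,"spin":0},{"grip":0,"dx":-8.4,"dy":0,"dz":0,"spin":0},{"grip":0,"dx":-9.1,"dy":0,"dz":0,"spin":0},{"grip":0,"dx":-9.6,"dy":0,"dz":0,"spin":0},{"grip":0,"dx":-10,"dy":0,"dz":0,"spin":0}]'; python3 to.py
python3 - <<'E'
from h import *
shot('wrist','w3')
a=shot('side','s3',(275,145,375,315),3.5)
b=shot('scene','c3')
i=cv2.imread('pics/s3.png');j=cv2.resize(b['color'][150:270,290:400,::-1],(436,476),interpolation=cv2.INTER_CUBIC)
j=cv2.copyMakeBorder(j,0,i.shape[0]-476,0,0,cv2.BORDER_CONSTANT)
cv2.imwrite('pics/m3.png',np.hstack([i,j]))
E
```

```text
clock: 12.35
eef_pos: [517.0, 49.1, 38.4]
eef_rot: [-1.571, 0.0, -1.332]
wrist_force: [-1.5, -4.2, 2.4]
finger_gap: 0.7
clock 12.35 tcp jig [-17.3 -26.2  38.4] F jig [-2.43 -3.76  2.41] gap 0.7315998686646609
spin to jig 0.04
```

View pics/m3.png

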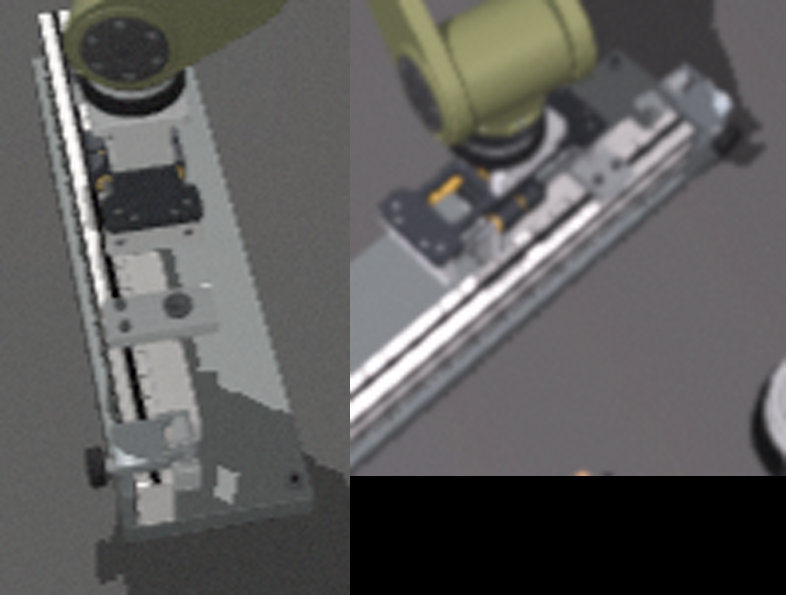

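View pics/w3.png

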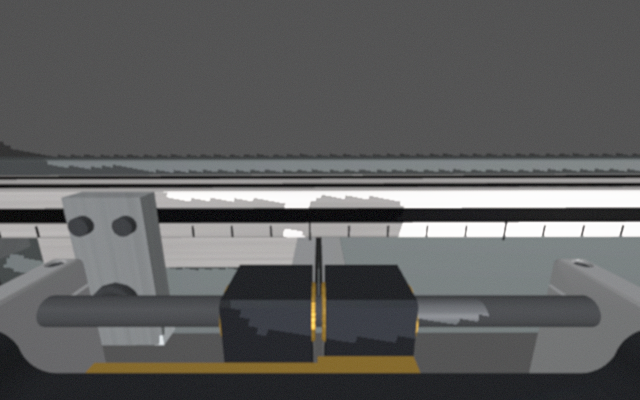

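The bar lies along the fence under the bush, with its end near (190,410) in the side crop, just short of the flag. It slides at about 4 N. From here I advance carefully.

```bash
python3 -m jog '[{"grip":0,"dx":-0.2,"dy":0,"dz":0,"spin":0},{"grip":0,"dx":-0.4,"dy":0,"dz":0,"spin":0},{"grip":0,"dx":-0.6,"dy":0,"dz":0,"spin":0},{"grip":0,"dx":-0.8,"dy":0,"dz":0,"spin":0},{"grip":0,"dx":-0.8,"dy":0,"dz":0,"spin":0}]'; python3 to.py
python3 - <<'E'
from fit import *
# bar end estimates from the pictures taken before this move
p=np.load('jig.npy');c=load('s3')
def inv(X): 
    q,s=np.cos(p[2]),np.sin(p[2]); d=X[:2]-p[:2]; return np.round([q*d[0]+s*d[1],-s*d[0]+q*d[1]],1)
print(inv(atz(c,fb(198,410),45)),[ (proj(c,T(p,[(x,y,45)]))[0]-[275,145])*3.5 for x,y in((-30,146),(-30,154),(-30,160),(-30,166))])
E
```

```text
clock: 13.12
eef_pos: [515.2, 56.8, 38.5]
eef_rot: [-1.571, 0.0, -1.332]
wrist_force: [-0.3, 0.4, 0.5]
finger_gap: 0.2
clock 13.125 tcp jig [-17.2 -18.3  38.5] F jig [-0.15  0.45  0.49] gap 0.15333685218899532
spin to jig 0.04
[-33.  137.2] [array([196.28702518, 420.70778109]), array([198.47763083, 429.985902  ]), array([200.13294931, 436.99686038]), array([201.79898003, 444.0531895 ])]
```

```bash
python3 -m jog '[{"grip":0,"dx":-0.1,"dy":0,"dz":0,"spin":0},{"grip":0,"dx":-0.2,"dy":0,"dz":0,"spin":0},{"grip":0,"dx":-0.3,"dy":0,"dz":0,"spin":0},{"grip":0,"dx":-0.4,"dy":0,"dz":0,"spin":0}]'; python3 to.py
```

```text
clock: 13.62
eef_pos: [514.3, 60.5, 38.5]
eef_rot: [-1.571, -0.0, -1.332]
wrist_force: [-0.1, -1.0, 0.8]
finger_gap: 0.3
clock 13.625 tcp jig [-17.2 -14.5  38.5] F jig [-0.35 -0.99  0.81] gap 0.34783466171006044
spin to jig 0.03
```

```bash
python3 -m jog '[{"grip":0,"dx":-0.1,"dy":0,"dz":0,"spin":0},{"grip":0,"dx":-0.2,"dy":0,"dz":0,"spin":0}]'; python3 to.py
```

```text
clock: 13.88
eef_pos: [513.8, 62.5, 38.5]
eef_rot: [-1.571, -0.0, -1.332]
wrist_force: [0.3, -1.6, 0.2]
finger_gap: 0.4
clock 13.875 tcp jig [-17.3 -12.5  38.5] F jig [-0.11 -1.59  0.18] gap 0.4430293313011065
spin to jig 0.03
```

```bash
python3 -m jog '[{"grip":0,"dx":-0.1,"dy":0,"dz":0,"spin":0},{"grip":0,"dx":-0.2,"dy":0,"dz":0,"spin":0}]'; python3 to.py
```

```text
clock: 14.12
eef_pos: [513.3, 64.4, 38.5]
eef_rot: [-1.571, -0.0, -1.332]
wrist_force: [-0.8, -1.3, 0.9]
finger_gap: 0.6
clock 14.125 tcp jig [-17.2 -10.5  38.5] F jig [-1.07 -1.1   0.93] gap 0.5534928817510162
spin to jig 0.03
```

```bash
python3 -m jog '[{"grip":0,"dx":-0.1,"dy":0,"dz":0,"spin":0},{"grip":0,"dx":-0.2,"dy":0,"dz":0,"spin":0}]'; python3 to.py
```

```text
clock: 14.38
eef_pos: [512.8, 66.3, 38.5]
eef_rot: [-1.571, -0.0, -1.332]
wrist_force: [1.1, -0.8, 0.6]
finger_gap: 0.4
clock 14.375 tcp jig [-17.3  -8.5  38.5] F jig [ 0.89 -1.07  0.57] gap 0.4197297564798735
spin to jig 0.03
```

```bash
python3 -m jog '[{"grip":0,"dx":-0.1,"dy":0,"dz":0,"spin":0}]'; python3 to.py
```

```text
clock: 14.5
eef_pos: [512.6, 67.3, 38.5]
eef_rot: [-1.571, -0.0, -1.332]
wrist_force: [0.7, -1.6, 0.3]
finger_gap: 0.4
clock 14.5 tcp jig [-17.2  -7.5  38.5] F jig [ 0.35 -1.72  0.32] gap 0.43652738985039335
spin to jig 0.04
```

```bash
python3 -m jog '[{"grip":0,"dx":-0.1,"dy":0,"dz":0,"spin":0}]'; python3 to.py
```

```text
clock: 14.62
eef_pos: [512.3, 68.3, 38.4]
eef_rot: [-1.571, -0.0, -1.332]
wrist_force: [0.1, -2.0, 0.9]
finger_gap: 0.6
clock 14.625 tcp jig [-17.3  -6.5  38.4] F jig [-0.4  -1.98  0.86] gap 0.5570918087841727
spin to jig 0.03
```

```bash
python3 -m jog '[{"grip":0,"dx":-0.1,"dy":0,"dz":0,"spin":0}]'; python3 to.py
```

```text
clock: 14.75
eef_pos: [512.1, 69.2, 38.5]
eef_rot: [-1.571, -0.0, -1.332]
wrist_force: [0.7, -2.7, 1.4]
finger_gap: 0.6
clock 14.75 tcp jig [-17.2  -5.5  38.5] F jig [-0.01 -2.8   1.4 ] gap 0.5914766623715102
spin to jig 0.03
```

```bash
python3 -m jog '[{"grip":0,"dx":-0.1,"dy":0,"dz":0,"spin":0}]'; python3 to.py
```

```text
clock: 14.88
eef_pos: [511.9, 70.2, 38.5]
eef_rot: [-1.571, -0.0, -1.332]
wrist_force: [0.3, -3.1, 0.4]
finger_gap: 0.3
clock 14.875 tcp jig [-17.2  -4.5  38.5] F jig [-0.41 -3.08  0.41] gap 0.2922890103743064
spin to jig 0.03
```

```bash
python3 -m jog '[{"grip":0,"dx":-0.1,"dy":0,"dz":0,"spin":0}]'; python3 to.py
```

```text
clock: 15.0
eef_pos: [511.7, 71.2, 38.5]
eef_rot: [-1.571, -0.0, -1.332]
wrist_force: [0.4, -2.8, 0.6]
finger_gap: 0.4
clock 15.0 tcp jig [-17.2  -3.5  38.5] F jig [-0.24 -2.82  0.65] gap 0.36497921865494165
spin to jig 0.03
```

```bash
python3 -m jog '[{"grip":0,"dx":-0.05,"dy":0,"dz":0,"spin":0}]'; python3 to.py
```

```text
clock: 15.12
eef_pos: [511.5, 71.7, 38.5]
eef_rot: [-1.571, -0.0, -1.332]
wrist_force: [1.0, -3.1, 1.0]
finger_gap: 0.4
clock 15.125 tcp jig [-17.3  -3.   38.5] F jig [ 0.29 -3.24  0.98] gap 0.42241544793948105
spin to jig 0.04
```

```bash
python3 -m jog '[{"grip":0,"dx":-0.05,"dy":0,"dz":0,"spin":0}]'; python3 to.py
```

```text
clock: 15.25
eef_pos: [511.5, 72.0, 38.5]
eef_rot: [-1.571, -0.0, -1.332]
wrist_force: [1.4, -6.9, 0.5]
finger_gap: 0.6
clock 15.25 tcp jig [-17.2  -2.7  38.5] F jig [-0.24 -7.03  0.45] gap 0.5501248330653935
spin to jig 0.04
```

Solid contact at 7 N, against about 1.5 N of sliding friction. The last bit goes in fine steps.

```bash
python3 -m jog '[{"grip":0,"dx":-0.03,"dy":0,"dz":0,"spin":0},{"grip":0,"dx":-0.03,"dy":0,"dz":0,"spin":0}]'; python3 to.py
```

```text
clock: 15.5
eef_pos: [511.5, 72.0, 38.5]
eef_rot: [-1.571, -0.001, -1.332]
wrist_force: [0.8, -6.0, 0.5]
finger_gap: 0.6
clock 15.5 tcp jig [-17.2  -2.6  38.5] F jig [-0.61 -6.02  0.54] gap 0.5731711321370734
spin to jig 0.03
```

```bash
python3 -m jog '[{"grip":0,"dx":-0.04,"dy":0,"dz":0,"spin":0},{"grip":0,"dx":-0.04,"dy":0,"dz":0,"spin":0}]'; python3 to.py
```

```text
clock: 15.75
eef_pos: [511.5, 72.2, 38.5]
eef_rot: [-1.571, -0.001, -1.332]
wrist_force: [1.5, -9.1, 0.9]
finger_gap: 0.5
clock 15.75 tcp jig [-17.2  -2.5  38.5] F jig [-0.68 -9.23  0.88] gap 0.489633012781334
spin to jig 0.03
```

```bash
python3 -m jog '[{"grip":0,"dx":-0.03,"dy":0,"dz":0,"spin":0},{"grip":0,"dx":-0.03,"dy":0,"dz":0,"spin":0}]'; python3 to.py
```

```text
clock: 16.0
eef_pos: [511.5, 72.3, 38.5]
eef_rot: [-1.571, -0.001, -1.332]
wrist_force: [1.9, -9.8, 0.1]
finger_gap: 0.1
clock 16.0 tcp jig [-17.2  -2.4  38.5] F jig [ -0.43 -10.01   0.13] gap 0.11911592487442156
spin to jig 0.03
```

```bash
python3 -m jog '[{"grip":0,"dx":-0.02,"dy":0,"dz":0,"spin":0},{"grip":0,"dx":-0.02,"dy":0,"dz":0,"spin":0}]'; python3 to.py;python3 -m jog '[{"grip":0,"dx":0,"dy":0,"dz":0,"spin":0}]'; python3 to.py
```

```text
clock: 16.25
eef_pos: [511.4, 72.3, 38.5]
eef_rot: [-1.571, -0.001, -1.332]
wrist_force: [2.4, -11.2, 0.7]
finger_gap: 0.6
clock 16.25 tcp jig [-17.2  -2.3  38.5] F jig [ -0.34 -11.4    0.73] gap 0.5562165750748246
spin to jig 0.03
clock: 16.38
eef_pos: [511.4, 72.3, 38.5]
eef_rot: [-1.571, -0.002, -1.332]
wrist_force: [2.4, -11.3, 0.1]
finger_gap: 0.3
clock 16.375 tcp jig [-17.2  -2.4  38.5] F jig [ -0.33 -11.55   0.1 ] gap 0.26796596587136084
spin to jig 0.03
```

About 10 N is on the flag. I'll back off and look.

```bash
python3 -m jog '[{"grip":0,"dx":0.3,"dy":0,"dz":0,"spin":0},{"grip":0,"dx":2,"dy":0,"dz":0,"spin":0},{"grip":0,"dx":4,"dy":0,"dz":0,"spin":0},{"grip":0,"dx":4,"dy":-5,"dz":0,"spin":0},{"grip":0,"dx":4,"dy":-10,"dz":-3,"spin":0},{"grip":0,"dx":0,"dy":-14,"dz":-9,"spin":0},{"grip":0,"dx":-5,"dy":-14,"dz":-12,"spin":0},{"grip":0,"dx":-8,"dy":-14,"dz":-12,"spin":0},{"grip":0,"dx":-8,"dy":-14,"dz":-12,"spin":0},{"grip":0,"dx":-8,"dy":-14,"dz":-12,"spin":0}]'; python3 to.py
python3 - <<'E'
from h import *
shot('wrist','w4',(140,50,540,320),2); shot('scene','c4'); shot('side','s4',(260,180,380,310),5)
E
```

```text
clock: 17.62
eef_pos: [376.0, 122.1, 178.4]
eef_rot: [-1.571, 0.0, -1.332]
wrist_force: [0.3, -0.2, -0.3]
finger_gap: 0.4
clock 17.625 tcp jig [-137.1   78.   178.4] F jig [ 0.23 -0.25 -0.3 ] gap 0.40527425053178046
spin to jig 0.04
```

View pics/w4.png

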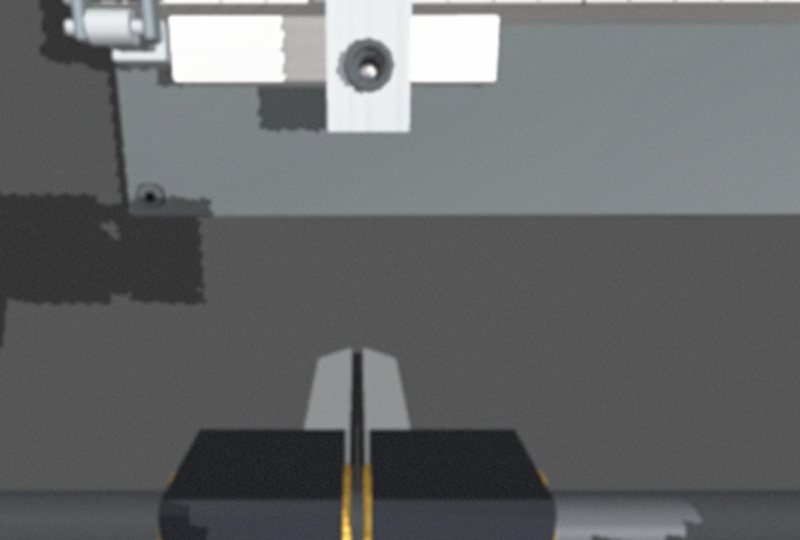

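View pics/s4.png

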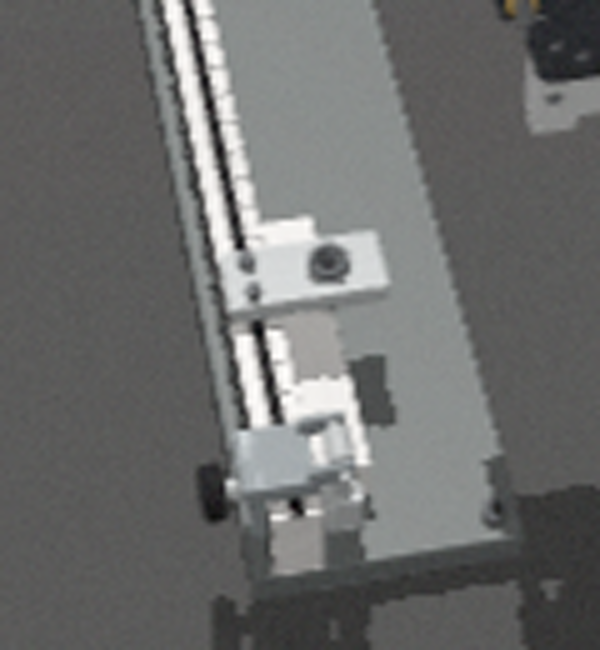

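```bash
python3 - <<'E'
from fit import *
c=load('w4');p=np.load('jig.npy')
g=lambda u,v:(140+u/2,50+v/2)
def inv(X): 
    q,s=np.cos(p[2]),np.sin(p[2]); d=X[:2]-p[:2]; return np.round([q*d[0]+s*d[1],-s*d[0]+q*d[1]],1)
for n,u,z in [('fence base',(560,24),20),('',(750,24),20),('bar back top',(180,14.5),45),('',(490,15),45),('bar front top',(180,81),45),('',(490,80.5),45),('bar ends',(169,40),45),('',(499,40),45),('bar front low',(180,84),20),('foot edge',(166,58),40),('foot top',(166,58),54),('bedfront -100',(500,215),20),('bush',(367,64),88)]: print(n,inv(atz(c,g(*u),z)))
# sharper: profile across fence/bar column
im=c['color'].mean(2)
print('col right u=430',im[45:65,430].round().astype(int)); print('col bar u=370',im[45:95,370].round().astype(int)); print('bar u=235',im[45:95,235].round().astype(int))
print('row v=70',im[70,200:235].round().astype(int),'row v=78',im[78,195:235].round().astype(int))
E
```

```text
fence base [ -1.3 -28.7]
 [  -1.2 -128.4]
bar back top [ -2.1 163.4]
 [-2.1 13.5]
bar front top [-32.3 165.7]
 [-31.9  11.8]
bar ends [-13.5 169.6]
 [-13.3   8.5]
bar front low [-31.2 173. ]
foot edge [-21.  173.3]
foot top [-22.9 169. ]
bedfront -100 [-101.2   -3.6]
bush [-30.   73.6]
col right u=430 [251 251 251 248 237 204 150 120 115 121 123 123 121 122 120 120 121 126
 127 132]
col bar u=370 [252 253 253 253 251 237 190 140 122 123 122 147 213 252 255 254 254 254
 254 254 254 253 253 254 254 253 253 253 253 253 254 253 253 253 253 253
 254 254 253 253 254 254 254 255 255 232 157 119 125 130]
bar u=235 [253 253 254 254 255 250 211 146 120 116 115 124 177 245 255 254 254 253
 253 253 253 253 253 253 253 253 253 253 253 252 252 253 252 252 253 253
 252 252 253 253 253 252 252 253 253 234 161 120 123 130]
row v=70 [150 148 148 148 149 146 152 153 151 133 104  90  90  92  94  91  92  97
 103 124 164 197 197 167 178 235 255 254 253 253 253 253 253 253 253] row v=78 [104 168 220 231 231 230 229 229 231 229 230 230 230 230 230 231 232 231
 232 231 231 232 231 231 230 232 229 212 176 162 190 239 254 254 253 253
 252 252 253 253]
```

The bar is parallel to the fence and reads 0–1 mm off it, which is within camera error. I'll verify with gentle sideways touches at both ends; pressing it flush before read x=-40.8 at 6 N.

```bash
python3 -m jog '[{"grip":0,"dx":-2,"dy":5,"dz":3,"spin":0},{"grip":0,"dx":-4.4,"dy":10,"dz":4.7,"spin":0},{"grip":0,"dx":-4.4,"dy":14,"dz":4.7,"spin":0},{"grip":0,"dx":-4.4,"dy":14,"dz":7,"spin":0},{"grip":0,"dx":-4.4,"dy":14,"dz":9,"spin":0},{"grip":0,"dx":-4.4,"dy":14,"dz":9.3,"spin":0},{"grip":0,"dx":-4.4,"dy":14,"dz":9.4,"spin":0},{"grip":0,"dx":-4.4,"dy":14,"dz":9.5,"spin":0},{"grip":0,"dx":-4.4,"dy":14,"dz":9.5,"spin":0}]'; python3 to.py
```

```text
clock: 18.9
eef_pos: [457.3, 187.8, 38.6]
eef_rot: [-1.571, 0.0, -1.332]
wrist_force: [0.5, -0.0, -1.0]
finger_gap: 0.1
clock 18.9 tcp jig [-42.6 122.6  38.6] F jig [ 0.52 -0.14 -1.  ] gap 0.12424553042098463
spin to jig 0.03
```

```bash
python3 -m jog '[{"grip":0,"dx":0,"dy":0,"dz":0.1,"spin":0},{"grip":0,"dx":0,"dy":0,"dz":0.2,"spin":0},{"grip":0,"dx":0,"dy":0,"dz":0.2,"spin":0}]'; python3 to.py
```

```text
clock: 19.27
eef_pos: [458.5, 188.1, 38.4]
eef_rot: [-1.573, -0.0, -1.332]
wrist_force: [-7.3, -1.5, 5.8]
finger_gap: 0.9
clock 19.275 tcp jig [-41.3 122.7  38.4] F jig [-7.42  0.26  5.81] gap 0.9085692510875706
spin to jig 0.04
```

```bash
python3 -m jog '[{"grip":0,"dx":0,"dy":0,"dz":0.05,"spin":0},{"grip":0,"dx":0,"dy":0,"dz":0.05,"spin":0}]'; python3 to.py
```

```text
clock: 19.52
eef_pos: [458.6, 188.1, 38.3]
eef_rot: [-1.574, -0.0, -1.332]
wrist_force: [-10.3, -3.1, 8.0]
finger_gap: 0.4
clock 19.525 tcp jig [-41.3 122.7  38.3] F jig [-10.79  -0.62   8.03] gap 0.3997487246467817
spin to jig 0.04
```

```bash
python3 -m jog '[{"grip":0,"dx":0,"dy":0,"dz":-2,"spin":0},{"grip":0,"dx":0,"dy":0,"dz":-4.5,"spin":0},{"grip":0,"dx":5,"dy":0,"dz":-4.5,"spin":0},{"grip":0,"dx":9.2,"dy":0,"dz":-4.5,"spin":0},{"grip":0,"dx":9.2,"dy":0,"dz":-2.5,"spin":0},{"grip":0,"dx":9.2,"dy":0,"dz":-0.6,"spin":0},{"grip":0,"dx":9.2,"dy":0,"dz":-0.3,"spin":0},{"grip":0,"dx":9.2,"dy":0,"dz":-0.15,"spin":0},{"grip":0,"dx":9.2,"dy":0,"dz":-0.05,"spin":0},{"grip":0,"dx":9.2,"dy":0,"dz":-0.05,"spin":0}]'; python3 to.py
```

```text
clock: 20.78
eef_pos: [480.5, 98.9, 38.4]
eef_rot: [-1.572, 0.0, -1.332]
wrist_force: [-4.1, -0.9, 3.8]
finger_gap: 0.1
clock 20.775 tcp jig [-41.   30.8  38.4] F jig [-4.2   0.11  3.79] gap 0.11222423528832524
spin to jig 0.04
```

Both touches agree with the fence line (-41.3 and -41.0). One last gentle check on the end push, which before gave 11.5 N at y=-2.4.

```bash
python3 -m jog '[{"grip":0,"dx":0,"dy":0,"dz":-3,"spin":0},{"grip":0,"dx":5.5,"dy":0,"dz":-3,"spin":0},{"grip":0,"dx":5.5,"dy":0,"dz":0,"spin":0},{"grip":0,"dx":5.5,"dy":0,"dz":2.3,"spin":0},{"grip":0,"dx":5.5,"dy":0,"dz":2.3,"spin":0},{"grip":0,"dx":4,"dy":0,"dz":2.3,"spin":0},{"grip":0,"dx":3.5,"dy":0,"dz":2.3,"spin":0},{"grip":0,"dx":3.4,"dy":0,"dz":2.3,"spin":0},{"grip":0,"dx":3.4,"dy":0,"dz":2.3,"spin":0}]'; python3 to.py
```

```text
clock: 21.9
eef_pos: [511.5, 71.4, 38.6]
eef_rot: [-1.57, 0.0, -1.332]
wrist_force: [-0.5, 0.1, 0.4]
finger_gap: 0.5
clock 21.9 tcp jig [-17.3  -3.2  38.6] F jig [-0.42  0.24  0.39] gap 0.45653967949078955
spin to jig 0.04
```

```bash
python3 -m jog '[{"grip":0,"dx":-0.05,"dy":0,"dz":0,"spin":0},{"grip":0,"dx":-0.05,"dy":0,"dz":0,"spin":0}]'; python3 to.py
```

```text
clock: 22.15
eef_pos: [511.5, 71.7, 38.5]
eef_rot: [-1.571, 0.0, -1.332]
wrist_force: [-0.2, 0.3, 0.2]
finger_gap: 0.5
clock 22.15 tcp jig [-17.2  -2.9  38.5] F jig [-0.15  0.36  0.23] gap 0.45656314663464725
spin to jig 0.02
```

```bash
python3 -m jog '[{"grip":0,"dx":-0.05,"dy":0,"dz":0,"spin":0},{"grip":0,"dx":-0.05,"dy":0,"dz":0,"spin":0}]'; python3 to.py
```

```text
clock: 22.4
eef_pos: [511.5, 71.9, 38.5]
eef_rot: [-1.571, -0.001, -1.332]
wrist_force: [1.1, -4.9, 0.3]
finger_gap: 0.2
clock 22.4 tcp jig [-17.2  -2.7  38.5] F jig [-0.12 -5.02  0.29] gap 0.2169623613072109
spin to jig 0.03
```

```bash
python3 -m jog '[{"grip":0,"dx":-0.04,"dy":0,"dz":0,"spin":0},{"grip":0,"dx":-0.04,"dy":0,"dz":0,"spin":0}]'; python3 to.py
```

```text
clock: 22.65
eef_pos: [511.4, 72.1, 38.5]
eef_rot: [-1.571, -0.001, -1.332]
wrist_force: [0.7, -7.5, 0.4]
finger_gap: 0.4
clock 22.65 tcp jig [-17.2  -2.6  38.5] F jig [-1.07 -7.45  0.38] gap 0.39955831816614973
spin to jig 0.03
```

```bash
python3 -m jog '[{"grip":0,"dx":-0.04,"dy":0,"dz":0,"spin":0},{"grip":0,"dx":-0.04,"dy":0,"dz":0,"spin":0}]'; python3 to.py
```

```text
clock: 22.9
eef_pos: [511.4, 72.3, 38.5]
eef_rot: [-1.571, -0.001, -1.332]
wrist_force: [2.1, -9.4, -0.1]
finger_gap: 0.2
clock 22.9 tcp jig [-17.2  -2.4  38.5] F jig [-0.21 -9.61 -0.1 ] gap 0.17843297362561097
spin to jig 0.02
```

```bash
python3 -m jog '[{"grip":0,"dx":0.3,"dy":0,"dz":0,"spin":0},{"grip":0,"dx":2,"dy":0,"dz":0,"spin":0},{"grip":0,"dx":4,"dy":0,"dz":0,"spin":0},{"grip":0,"dx":4,"dy":-5,"dz":0,"spin":0},{"grip":0,"dx":4,"dy":-10,"dz":-3,"spin":0},{"grip":0,"dx":4,"dy":-14,"dz":-9,"spin":0},{"grip":0,"dx":4,"dy":-14,"dz":-12,"spin":0},{"grip":0,"dx":4,"dy":-14,"dz":-12,"spin":0},{"grip":0,"dx":4,"dy":-14,"dz":-12,"spin":0},{"grip":0,"dx":4,"dy":-14,"dz":-12,"spin":0}]'; python3 - <<'E'
from h import *
c=shot('side','s5'); a=load('side0')['color'].astype(int); d=np.abs(c['color'].astype(int)-a).max(2)
for n,(u,v,r) in dict(tray=(224,189,22),hub_a=(210,255,24),hub_b=(400,362,26)).items(): print(n,(d[v-r:v+r,u-r:u+r]>40).mean().round(3))
s4=load('s4')['color'].astype(int); e=np.abs(c['color'].astype(int)-s4).max(2); print('jig stop area',(e[255:300,295:345]>40).mean().round(3))
E
```

```text
clock: 24.15
eef_pos: [404.6, 5.9, 178.0]
eef_rot: [-1.572, 0.0, -1.332]
wrist_force: [0.1, -0.7, 0.3]
finger_gap: -0.2
tray 0.0
hub_a 0.0
hub_b 0.007
jig stop area 0.0
```

```bash
python3 -c "
from cell import ticket
print(ticket.sign_off())"
```

```text
the job is handed in; nothing more can be done
None
```

The job is done and handed in at about 24 s on the robot's clock. The flag is down, and the aluminium bar lies against the fence and the flag, under the drill bush.

- **Flag:** I swung it down in front of the fence and pressed it against its lower stop with about 16 N. It moved only 0.7 mm under that.
- **Bar:** I pressed it sideways to the fence, then slid it along under the bush with closed fingers. Near the end it slid at about 1.5 N, the flag's loose play added 1–1.5 N, and then it stood solid.
- **Final push:** the wrist read 11.5 N at its highest, so about 10 N on the flag and below the 13 N at which the stop creeps. I saw no sign of creep. A second push met the bar's end at the same place (y ≈ −2.4 mm) and stopped at 9.6 N.
- **Fence contact:** gentle sideways touches at the two ends of the bar agreed within 0.3 mm (x = −41.3 and −41.0 mm). The wrist camera alone suggested a gap of 0–1 mm, which is within its error.
- **Bystanders:** the side camera shows no change at the tray or either hub. I did not run that check on the wrench, but the arm never went near it below about 200 mm.

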